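# Purge a sample pot and close it with its double lid, cover off

## Task

The sample pot is to be purged: on the white control box press the green, then the yellow, then the blue button, each fully down and let up again before the next. Then take the double lid by its metal inner lid from the orange ring stand, lower it together onto the steel pot until it sits home, let go, and lift the red outer lid alone straight up by its black grip, leaving the inner lid seated and undisturbed. Finish still holding the outer lid upright in the gripper, about 8 cm above the inner lid, over the pot; never drop the lids or shift the bottles, beaker and stopper around.

Things in the scene. Friction and masses are not known exactly. Their poses are not given: they have to be found in the camera images.
- green (a joint): travel of the green button, m: 0 up, 0.006 fully down; a spring pushes it back up, 1.5 N at the start and 5 N fully down; it counts as down beyond 0.0045 and as up below 0.0015
- yellow (a joint): travel of the yellow button, m: 0 up, 0.006 fully down; a spring pushes it back up, 1.5 N at the start and 5 N fully down; it counts as down beyond 0.0045 and as up below 0.0015
- blue (a joint): travel of the blue button, m: 0 up, 0.006 fully down; a spring pushes it back up, 1.5 N at the start and 5 N fully down; it counts as down beyond 0.0045 and as up below 0.0015
- green_top (a point): centre of the top of the green button, a round cap 24 mm across that stands 10 mm proud of its black round housing (40 mm across); pressed straight down. The three buttons stand in a row 48 mm apart, in changing order, 67 mm above the table on a fixed white box (85 x 165 x 45 mm)
- yellow_top (a point): centre of the top of the yellow button, a round cap 24 mm across that stands 10 mm proud of its black round housing (40 mm across); pressed straight down. The three buttons stand in a row 48 mm apart, in changing order, 67 mm above the table on a fixed white box (85 x 165 x 45 mm)
- blue_top (a point): centre of the top of the blue button, a round cap 24 mm across that stands 10 mm proud of its black round housing (40 mm across); pressed straight down. The three buttons stand in a row 48 mm apart, in changing order, 67 mm above the table on a fixed white box (85 x 165 x 45 mm)
- pot_mouth (a point): centre of the rim of the fixed steel sample pot, 75 mm above the table: upright tube, 50 mm outside, 44 mm inside diameter, 63 mm deep, on a dark foot 76 mm across, with a small brass fitting low on its side. z up. The inner lid's seating face rests on this rim, its origin then at this point
- stand_seat (a point): centre of the rim of the fixed orange ring stand, 45 mm above the table: tube of 50 mm outside and 44 mm inside diameter on a grey foot 76 mm across. The lid set starts on it, inner lid origin at this point
- inner_lid: loose aluminium inner lid, 0.1-0.2 kg: round cup, 54 mm outside diameter, wall from its origin up to 22 mm, 5 mm floor, 47 mm bore; black rubber plug below (40 mm across, tapered to 33, 10 mm long) enters the pot with 2 mm play all round. Origin: centre of the seating face, z up. Gripped across the 54 mm wall; stand and pot are 2 mm slimmer each side, so fingertips may reach down past them
- outer_lid: loose red outer lid, 0.04-0.08 kg, nested in the inner lid with 1 mm play: plug 42 mm across, tapered to 38 below, resting on the inner lid's floor; 51 mm disc at 18.5 to 22.5 mm height; black bar grip on top, 36 mm long (own x), 14 mm thick (own y), from 22.5 to 47 mm height. Origin: centre of its underside, 5 mm above the inner lid's when nested; z up. Nothing locks it
- wash_bottle: bystander: loose white wash bottle with red swan-neck cap, 73 x 90 x 204 mm, origin under its middle
- flared_bottle: bystander: loose clear glass bottle with flared neck, 72 mm across, 139 mm high, origin under its middle
- beaker_50: bystander: loose small glass beaker, 50 mm across, 59 mm high, origin under its middle
- red_stopper: bystander: loose red rubber stopper, 24 mm across, 22 mm high, origin under its middle

How it is judged (in metres and radians):
On the way, in this order (a step that is already met when the one before it is completed fails the run):
1. the green button is fully down (over 4.5 mm) while the other two are up (under 1.5 mm) and the lid set still waits on its stand (value of joint green above 0.0045 m and value of joint each of yellow, blue below 0.0015 m and distance between inner_lid and stand_seat below 0.006 m and distance between outer_lid and stand_seat below 0.012 m), for 0.1 s.
2. the yellow button is fully down (over 4.5 mm) while the other two are up (under 1.5 mm) and the lid set still waits on its stand (value of joint yellow above 0.0045 m and value of joint each of green, blue below 0.0015 m and distance between inner_lid and stand_seat below 0.006 m and distance between outer_lid and stand_seat below 0.012 m), for 0.1 s.
3. the blue button is fully down (over 4.5 mm) while the other two are up (under 1.5 mm) and the lid set still waits on its stand (value of joint blue above 0.0045 m and value of joint each of green, yellow below 0.0015 m and distance between inner_lid and stand_seat below 0.006 m and distance between outer_lid and stand_seat below 0.012 m), for 0.1 s.
4. all three buttons are up again and the lid set, still nested, is lifted at least 20 mm off the stand, held by the inner lid (value of joint each of green, yellow, blue below 0.0015 m and distance between inner_lid and stand_seat above 0.02 m and z of outer_lid in the frame of inner_lid below 0.008 m and horizontal distance between outer_lid and inner_lid below 0.005 m and contact force between the fingers and inner_lid above 0.5 N), for 0.1 s.
5. the nested lid set sits home on the pot (inner lid within 4 mm of centre, 2.5 mm of the rim, level to 0.04 rad) and the fingers have let go of both lids (horizontal distance between inner_lid and pot_mouth below 0.004 m and z of inner_lid in the frame of pot_mouth between -0.004 and 0.0025 m and angle between inner_lid's own z axis and vertical below 0.04 rad and z of outer_lid in the frame of inner_lid below 0.008 m and horizontal distance between outer_lid and inner_lid below 0.005 m and contact force between the fingers and inner_lid below 0.05 N and contact force between the fingers and outer_lid below 0.05 N), for 0.2 s.
At the end, for the whole second after the job is handed in: fingers hold the outer lid still and upright (0.2 rad), its origin 50-140 mm above the inner lid's, within 60 mm of the pot axis, not touching the inner lid; inner lid untouched and home on the pot (4 mm of centre, 2.5 mm of the rim, 0.04 rad); buttons up (horizontal distance between inner_lid and pot_mouth below 0.004 m and z of inner_lid in the frame of pot_mouth between -0.004 and 0.0025 m and angle between inner_lid's own z axis and vertical below 0.04 rad and z of outer_lid in the frame of inner_lid between 0.05 and 0.14 m and horizontal distance between outer_lid and pot_mouth below 0.06 m and angle between outer_lid's own z axis and vertical below 0.2 rad and contact force between the fingers and outer_lid above 0.5 N and contact force between outer_lid and inner_lid below 0.02 N and contact force between the fingers and inner_lid below 0.05 N and linear speed of outer_lid below 0.03 m/s and linear speed of inner_lid below 0.02 m/s and value of joint each of green, yellow, blue below 0.0015 m); the arm keeps its last pose, push and grip.
It fails at once if two buttons are down at once (value of joint each of green, yellow above 0.003 m or value of joint each of green, blue above 0.003 m or value of joint each of yellow, blue above 0.003 m).
It fails at once if the outer lid comes out of the inner lid (over 15 mm) while the inner lid does not sit home on the pot (within 5 mm) (distance between outer_lid and inner_lid above 0.02 m and distance between inner_lid and pot_mouth above 0.005 m).
It fails at once if the inner lid is over 8 mm away from both its seat on the stand and its seat on the pot without being held by the fingers (dropped, or dragged up with the outer lid) (distance between inner_lid and stand_seat above 0.008 m and distance between inner_lid and pot_mouth above 0.008 m and contact force between the fingers and inner_lid below 0.02 N).
It fails at once if a bystander (wash bottle, flared bottle, beaker, red stopper) is shifted by more than 20 mm or tipped (distance of any of wash_bottle, flared_bottle, beaker_50, red_stopper from where it was at the start of the episode above 0.02 m or angle between any of wash_bottle, flared_bottle, beaker_50, red_stopper's own z axis and vertical above 0.3 rad).
It also fails if it takes over 69 s, if anything falls off the work surface, if the arm or the gripper's body presses on something with over 40 N, if the wrist force passes 120 N, or if a joint passes its speed limit or range.

## Robot

A 6-joint arm with a two-finger parallel gripper is mounted at the origin on a cart in front of the work surface, level with it; the furniture and walls round the work are solid. World frame = base frame: x ahead of the robot, y to its left, z up, the work surface at z = 0. Lengths are in mm, angles in rad, forces in N, time in s.
With the tool pointing down it reaches from about 350 to 775 mm from the base axis. Payload 7.3 kg.
Tool frame: the origin (TCP) lies at the very end of the fingers, on their centre line; the grasp point (between the pads) lies 19 mm behind it; z points along the fingers, y is the line along which they close (so a half turn about z gives the same grasp; the last joint's range is limited). The gripper opens to 92 mm and grips with 3 to 60 N. Pads are 19 mm wide; open, the fingers measure 130 mm over their backs; the gripper's body (75 mm by 190 mm) begins 47 mm behind the grasp point.
Start: joints at [-1.444, 0.342, 1.524, -0, 1.275, -0.146], TCP at [141.472, -505.599, 226.741] pointing down, gripper open.
Joint ranges: [-2.53, 2.53], [-0.77, 2.02], [0.04, 2.7], [-1, 4.14], [0.28, 2.66], [-3.11, 3.11]. Speed limits (rad/s): [2.57, 2.57, 3.14, 3.14, 3.14, 3.14].

## Interface

Orientations are given as [roll, pitch, yaw] about the fixed x, y, z axes, in that order (R = Rz(yaw) Ry(pitch) Rx(roll)).
In Python, from plant import bot gives the robot as it stands.
- The arm moves only by the tool jog_arm, never from a script. Its argument "targets" is a list of rows, each an object with "xyz": the shift along the tool's x, y, z as a fraction of full scale, a list of three; "spin": the turn about the tool's z as a fraction of full scale. In form: [{"xyz": [x, y, z], "spin": spin}, ...]. A call has exactly 10 rows; each row shifts and turns the commanded pose from where the row before left it, along the tool's axes as they then stand; what a row does not reach is not made up. Full scale, the value 1, is 80 mm for a shift and 0.1 rad for a turn. A row lasts 1/8 s, in which the tool goes at most 62.5 mm and 10.7 degrees, less where a joint would pass 70% of its speed; a pose out of reach is approached as far as the arm can. A call with a number of a shift or a turn outside -1 to 1 is refused whole. A call with a gripper value outside its range is refused whole. "gripper" is the opening in per cent of the stroke, from 0 (shut) to 100 (fully open), set as the call begins (left out, the last holds). The fingers move at their own pace and stop on an object; the grip force is fixed at half the most. Time passes only in rows, so rows that do not move let the fingers close, or fill a call up. It gives the time, the measured TCP pose, the force, the opening and the grip force at its end, in the units of the state.
- bot.get_obs(): the state, without advancing time (a new reading comes with each control period).
- bot.capture(name): name is "scene" or "top" or "wrist"; returns the picture (400x640x3 uint8, blue, green, red); there is no depth.
- bot.get_calibration(name): a dict with "vfov" (degrees; the focal length in pixels is half the picture's height over the tangent of half this angle, whatever the lens; pixels are square), "cx", "cy" (the principal point, pixels), "k1" (the pictures are not rectified: a ray, as slopes to the right and down, at radius r is drawn at 1 + k1 r^2 times it, then the intrinsics apply), "eye" and "rotation" of the camera in the world. Camera axes: x right, y down, z forward; pixel columns grow to the right and rows downward; lengths in mm; the calibration is good to about 2 mm. A picture is of the moment at which its call begins: read the wrist's pose just before it. get_calibration takes no time and is no camera call; for the wrist camera it gives the pose at the moment of the call.
- bot.close_job(): hands the job in; it is judged then, once.
The state is a dict: "time": time; "joint_positions": joint angles; "dq": joint speeds; "tau": joint torques, N m; "tool_pos": TCP position; "tcp_rot": TCP orientation; "contact_force": force on the tool from outside, world axes, zero at the start; "moment": the same for the moment, N m; "grip_width": finger opening in mm; "finger_force": force on a finger pad.
Only numpy, scipy, OpenCV 4.12 (cv2) and the standard library are available. Lean on these libraries where they do the work, as an engineer would, in place of code of your own. Each camera call takes 0.05 s, during which the arm holds its last target. There are 200 camera calls.

## Working session

There is one attempt and no reset: what is moved stays moved. The work goes in short steps, Python scripts to look and compute and a tool call to move; the robot and the scene stay as the last step left them, time stands still between calls to the robot, and variables do not carry over. Pictures are saved under pics/ and viewed, at most 10 in all, crops included, and the job is handed in when it is done.

Besides the shell and the picture viewer there is one more tool, called after "Request:" as name([rows], argument=value, ...), one row to a line, values as JSON. jog_arm: Moves the arm, as the interface text tells. Shift numbers are shares of 80 mm and turn numbers shares of 0.1 rad, none past 1 either way. Its arguments: {"type":"object","properties":{"targets":{"type":"array","items":{"type":"object","properties":{"xyz":{"type":"array","items":{"type":"number"}},"spin":{"type":"number"}}}},"gripper":{"type":"number"}},"required":["targets"]}

```bash
mkdir -p pics; ls; python3 - <<'E'
from plant import bot
import cv2
for n in ("scene","top"):
    im=bot.capture(n); cv2.imwrite(f"pics/{n}0.png",im); print(n,bot.get_calibration(n))
o=bot.get_obs(); print(o)
E
```

```text
pics
scene {'vfov': 56.333480379746085, 'cx': 315.90569093110287, 'cy': 197.53177750511009, 'k1': 0.0049045203026474565, 'eye': array([ 967.73080266, -248.44323067,  972.26116118]), 'rotation': array([-2.60454514,  0.00904077,  0.96327074])}
top {'vfov': 51.39914839254165, 'cx': 321.07513755994415, 'cy': 202.85997901060745, 'k1': 0.002190316488092968, 'eye': array([ 476.25368271,   28.78313783, 1000.92990664]), 'rotation': array([-3.08067341e+00, -3.99190890e-04, -1.54148194e+00])}
{'time': 0.1, 'joint_positions': array([-1.44401126e+00,  3.42668927e-01,  1.52491644e+00,  5.29203896e-06,
        1.27537442e+00, -1.45975784e-01]), 'dq': array([ 0.00182663, -0.00189662, -0.00204843, -0.00160748,  0.00095112,
       -0.000348  ]), 'tau': array([ 4.05350802e-04, -4.32006776e+01, -2.44692349e+01,  7.17993546e-02,
        5.25965681e-02, -5.92065226e-05]), 'tool_pos': array([ 141.42056396, -505.22763721,  226.10796969]), 'tcp_rot': array([-3.14024080e+00, -2.03867274e-04,  2.72759164e-01]), 'contact_force': array([0.08531978, 0.53365981, 0.15664428]), 'moment': array([-0.02030477,  0.02423801,  0.00440074]), 'finger_force': 0.0, 'grip_width': 91.99151770387155}
```

View pics/top0.png

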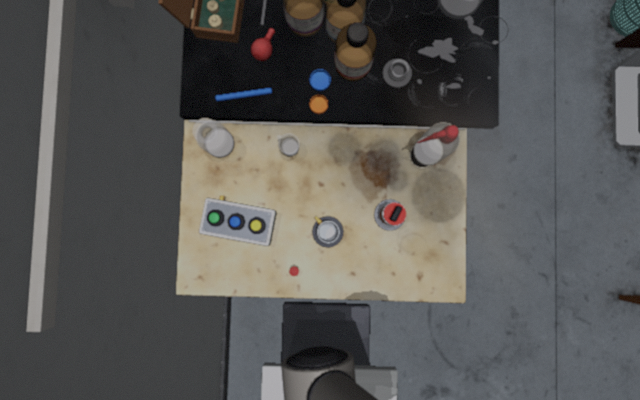

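View pics/scene0.png

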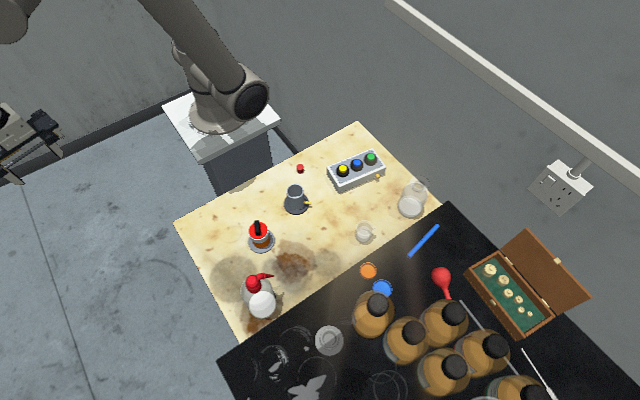

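Top view: green at (215,218), blue (236,222), yellow (257,226), pot (327,231), lid set (391,214), stopper (294,271), beaker (289,146), wash bottle (430,150). The scene view shows the same layout, with the lid at (258,230).

```bash
cat > h.py <<'E'
import numpy as np, cv2
from scipy.spatial.transform import Rotation as R
from plant import bot
def ray(c,uv):
    f=200/np.tan(np.radians(c['vfov'])/2)
    d=(np.array(uv,float)-[c['cx'],c['cy']])/f; s=d.copy()
    for _ in range(10): s=d/(1+c['k1']*(s@s))
    return R.from_euler('xyz',c['rotation']).as_matrix()@np.array([s[0],s[1],1])
def at(c,uv,z):
    r=ray(c,uv); e=np.array(c['eye']); return (e+r*(z-e[2])/r[2])[:2].round(1)
def proj(c,p):
    f=200/np.tan(np.radians(c['vfov'])/2)
    q=R.from_euler('xyz',c['rotation']).as_matrix().T@(np.array(p,float)-c['eye']); s=q[:2]/q[2]
    return s*(1+c['k1']*(s@s))*f+[c['cx'],c['cy']]
def blob(im,lo,hi,box):
    x0,y0,x1,y1=box; h=cv2.cvtColor(im,cv2.COLOR_BGR2HSV)[y0:y1,x0:x1]
    m=cv2.inRange(h,np.array(lo),np.array(hi))
    n,l,st,ce=cv2.connectedComponentsWithStats(m); i=1+st[1:,4].argmax()
    ys,xs=np.where(l==i); r=cv2.minAreaRect(np.c_[xs,ys].astype(np.float32))
    return ce[i]+[x0,y0],st[i,4],r
E
python3 - <<'E'
from h import *
for n,bx,lb in (("top",(195,195,280,245),(370,195,415,235)),("scene",(325,140,390,190),(240,210,280,245))):
    im=cv2.imread(f"pics/{n}0.png"); c=bot.get_calibration(n)
    for k,lo,hi in (("g",(45,90,60),(80,255,255)),("y",(22,140,120),(35,255,255)),("b",(100,120,60),(125,255,255))):
        ce,a,r=blob(im,lo,hi,bx); print(n,k,ce,a,at(c,ce,67))
    for k,lo,hi,z in (("red",(0,150,80),(5,255,255),67),("black",(0,0,0),(180,255,60),92)):
        ce,a,r=blob(im,lo,hi,lb); print(n,k,ce,a,r,at(c,ce,z))
c=bot.get_calibration("top"); print([at(c,p,z) for p,z in (((327,231),75),((289,146),30),((294,271),20),((430,150),100),((219,142),100))])
c=bot.get_calibration("scene"); print(at(c,(296,190),75)); 
print(bot.get_calibration("wrist"))
E
python3 -c "
import cv2
im=cv2.imread('pics/top0.png')[190:260,190:420];cv2.imwrite('pics/c1.png',cv2.resize(im,None,fx=3.4,fy=3.4,interpolation=cv2.INTER_CUBIC))"
```

```text
top g [213.59821429 217.34821429] 112 [493.5 270.4]
top y [257.1875 223.125 ] 16 [483.4 172.1]
top b [234.46428571 221.16964286] 112 [486.3 223.2]
top red [393.78037383 213.78504673] 214 ((24.5, 18.5), (19.0, 19.0), 90.0) [ 513.4 -134. ]
top black [395.38095238 213.30952381] 84 ((25.5000057220459, 18.0), (5.366563320159912, 14.758047103881836), 26.56505012512207) [ 513.6 -133.1]
scene g [370.48979592 156.71428571] 49 [497.6 268.7]
scene y [342.5 168.2] 50 [482.8 174.5]
scene b [356.43396226 162.45283019] 53 [490. 221.]
scene red [257.73595506 230.51123596] 178 ((17.5, 20.0), (16.0, 17.0), 90.0) [ 515.2 -134. ]
scene black [257.17391304 227.89855072] 69 ((17.5, 18.0), (14.0, 5.0), 90.0) [ 520.3 -134.5]
[array([470.5,  15.1]), array([667.6, 109.7]), array([374.5,  88.8]), array([ 654. , -204.9]), array([658.2, 257.5])]
[471.6  17.9]
{'vfov': 65.79607432876492, 'cx': 320.8854576612235, 'cy': 199.9845666058037, 'k1': 0.0013544131216970967, 'eye': array([ 215.16679973, -484.86623236,  384.74849547]), 'rotation': array([ 2.85714997e+00,  2.48535382e-03, -1.29890590e+00])}
```

View pics/c1.png

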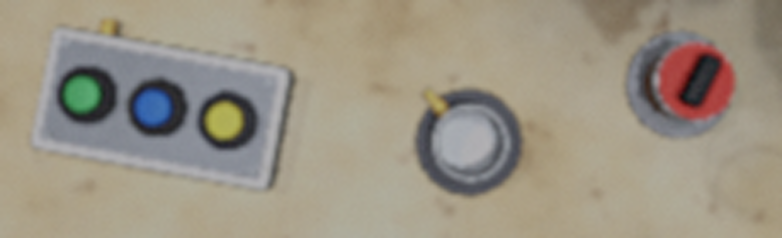

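The crop shows the button row in the order green, blue, yellow. The lid's black bar tilts up and to the right, so its yaw is about −0.55 rad. I'm moving to the buttons with the gripper shut.

Request:
jog_arm([
  {"xyz": [0.44, -0.27, 0], "spin": 0},
  {"xyz": [0.44, -0.27, 0], "spin": 0},
  {"xyz": [0.44, -0.27, 0], "spin": 0},
  {"xyz": [0.44, -0.27, 0], "spin": 0},
  {"xyz": [0.44, -0.27, 0], "spin": 0},
  {"xyz": [0.44, -0.27, 0], "spin": 0},
  {"xyz": [0.44, -0.27, 0], "spin": 0},
  {"xyz": [0.44, -0.27, 0], "spin": 0},
  {"xyz": [0.44, -0.27, 0], "spin": 0},
  {"xyz": [0.44, -0.27, 0], "spin": 0},
], gripper=0)

```text
time: 1.35
tool_pos: [422.9, -201.5, 226.5]
tcp_rot: [-3.141, 0.0, 0.273]
contact_force: [0.4, -0.3, -0.1]
grip_width: 0.7
finger_force: 0.0
```

Request:
jog_arm([
  {"xyz": [0.16, -0.55, 0], "spin": 0},
  {"xyz": [0.16, -0.55, 0], "spin": 0},
  {"xyz": [0.16, -0.55, 0], "spin": 0},
  {"xyz": [0.16, -0.55, 0], "spin": 0},
  {"xyz": [0.16, -0.55, 0], "spin": 0},
  {"xyz": [0.16, -0.55, 0], "spin": 0},
  {"xyz": [0.16, -0.55, 0], "spin": 0},
  {"xyz": [0.16, -0.55, 0], "spin": 0},
  {"xyz": [0.16, -0.55, 0], "spin": 0},
  {"xyz": [0, 0, 0], "spin": 0},
])

```text
time: 2.6
tool_pos: [425.9, 212.0, 226.2]
tcp_rot: [-3.141, 0.001, 0.277]
contact_force: [0.3, -1.1, 0.2]
grip_width: 0.6
finger_force: 0.0
```

```bash
python3 - <<'E'
from h import *
o=bot.get_obs(); c=bot.get_calibration("wrist"); im=bot.capture("wrist"); cv2.imwrite("pics/w1.png",im)
print(o['tool_pos'],o['tcp_rot'],c['eye'])
for k,lo,hi in (("g",(45,90,60),(80,255,255)),("y",(22,140,120),(35,255,255)),("b",(100,120,60),(125,255,255))):
    ce,a,r=blob(im,lo,hi,(0,0,640,400)); print(k,ce,a,at(c,ce,67))
E
```

```text
[425.92314041 211.97654384 226.19138825] [-3.14121299e+00  7.50555544e-04  2.76992076e-01] [499.67704456 232.82070006 384.74679973]
g [281.36065574 102.45901639] 427 [495.1 272.3]
y [365.3030303  149.27272727] 66 [474.2 178.9]
b [325.63814181 123.51344743] 409 [487.7 225. ]
```

View pics/w1.png

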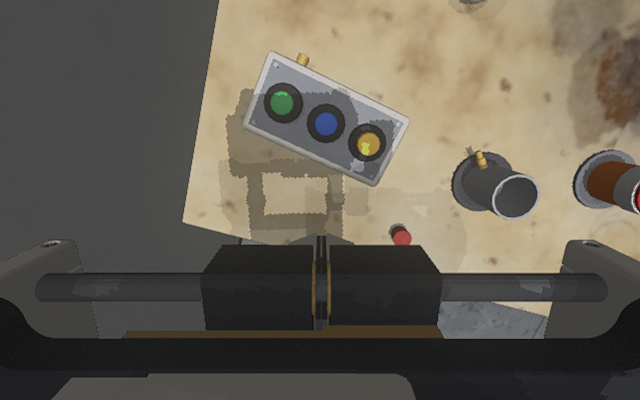

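Wrist view: green (281,102), blue (325,123), yellow (369,144) in partial shadow; pot at (514,196). Fused positions: green (495,271), blue (487.5,223.5), yellow (481,176).

Request:
jog_arm([
  {"xyz": [0.206, -0.095, 0.3], "spin": 0},
  {"xyz": [0.206, -0.095, 0.3], "spin": 0},
  {"xyz": [0.206, -0.095, 0.3], "spin": 0},
  {"xyz": [0.206, -0.095, 0.3], "spin": 0},
  {"xyz": [0.206, -0.095, 0.3], "spin": 0},
  {"xyz": [0, 0, 0.4], "spin": 0},
  {"xyz": [0, 0, 0.1], "spin": 0},
  {"xyz": [0, 0, 0.065], "spin": 0},
  {"xyz": [0, 0, 0], "spin": 0},
  {"xyz": [0, 0, 0], "spin": 0},
])

```text
time: 3.9
tool_pos: [496.2, 268.3, 62.7]
tcp_rot: [3.141, -0.002, 0.273]
contact_force: [-1.0, -2.9, 3.5]
grip_width: 0.5
finger_force: 2.0
```

Request:
jog_arm([
  {"xyz": [0, 0, 0.03], "spin": 0},
  {"xyz": [0, 0, 0], "spin": 0},
  {"xyz": [0, 0, 0.01], "spin": 0},
  {"xyz": [0, 0, 0], "spin": 0},
  {"xyz": [0, 0, 0], "spin": 0},
  {"xyz": [0, 0, 0], "spin": 0},
  {"xyz": [0, 0, 0], "spin": 0},
  {"xyz": [0, 0, 0], "spin": 0},
  {"xyz": [0, 0, 0], "spin": 0},
  {"xyz": [0, 0, 0], "spin": 0},
])

```text
time: 5.15
tool_pos: [496.4, 268.6, 61.0]
tcp_rot: [3.141, -0.003, 0.273]
contact_force: [-5.8, -5.2, 19.6]
grip_width: 0.6
finger_force: 10.1
```

Request:
jog_arm([
  {"xyz": [0, 0, -0.2], "spin": 0},
  {"xyz": [0, 0, -0.2], "spin": 0},
  {"xyz": [-0.122, 0.273, 0], "spin": 0},
  {"xyz": [-0.122, 0.273, 0], "spin": 0},
  {"xyz": [-0.122, 0.273, 0], "spin": 0},
  {"xyz": [-0.122, 0.273, 0], "spin": 0},
  {"xyz": [0, 0, 0], "spin": 0},
  {"xyz": [0, 0, 0.3], "spin": 0},
  {"xyz": [0, 0, 0.09], "spin": 0},
  {"xyz": [0, 0, 0], "spin": 0},
])

```text
time: 6.4
tool_pos: [482.2, 174.6, 61.1]
tcp_rot: [3.141, -0.002, 0.274]
contact_force: [-4.2, -2.5, 15.0]
grip_width: 0.4
finger_force: 7.6
```

Request:
jog_arm([
  {"xyz": [0, 0, 0.01], "spin": 0},
  {"xyz": [0, 0, 0], "spin": 0},
  {"xyz": [0, 0, 0], "spin": 0},
  {"xyz": [0, 0, 0], "spin": 0},
  {"xyz": [0, 0, 0], "spin": 0},
  {"xyz": [0, 0, 0], "spin": 0},
  {"xyz": [0, 0, 0], "spin": 0},
  {"xyz": [0, 0, 0], "spin": 0},
  {"xyz": [0, 0, 0], "spin": 0},
  {"xyz": [0, 0, 0], "spin": 0},
])

```text
time: 7.65
tool_pos: [482.3, 174.6, 60.9]
tcp_rot: [3.141, -0.002, 0.274]
contact_force: [-6.1, -2.0, 20.8]
grip_width: 0.9
finger_force: 10.6
```

Request:
jog_arm([
  {"xyz": [0, 0, -0.2], "spin": 0},
  {"xyz": [0, 0, -0.2], "spin": 0},
  {"xyz": [0.08, -0.183, 0], "spin": 0},
  {"xyz": [0.08, -0.183, 0], "spin": 0},
  {"xyz": [0.08, -0.183, 0], "spin": 0},
  {"xyz": [0, 0, 0], "spin": 0},
  {"xyz": [0, 0, 0.3], "spin": 0},
  {"xyz": [0, 0, 0.1], "spin": 0},
  {"xyz": [0, 0, 0], "spin": 0},
  {"xyz": [0, 0, 0], "spin": 0},
])

```text
time: 8.9
tool_pos: [488.2, 221.3, 60.9]
tcp_rot: [-3.142, -0.001, 0.273]
contact_force: [-6.6, -0.9, 22.5]
grip_width: 0.3
finger_force: 11.6
```

Request:
jog_arm([
  {"xyz": [0, 0, 0], "spin": 0},
  {"xyz": [0, 0, 0], "spin": 0},
  {"xyz": [0, 0, 0], "spin": 0},
  {"xyz": [0, 0, -0.25], "spin": 0},
  {"xyz": [0, 0, -0.25], "spin": 0},
  {"xyz": [0, 0, -0.5], "spin": -1},
  {"xyz": [0, 0, -0.5], "spin": -1},
  {"xyz": [0, 0, -0.5], "spin": -1},
  {"xyz": [0, 0, 0], "spin": -1},
  {"xyz": [0, 0, 0], "spin": -1},
])

```text
time: 10.15
tool_pos: [488.1, 220.9, 218.7]
tcp_rot: [3.141, 0.0, 0.776]
contact_force: [-0.2, 0.2, 0.2]
grip_width: 0.6
finger_force: 0.0
```

Request:
jog_arm([
  {"xyz": [0, 0, 0], "spin": -1},
  {"xyz": [0, 0, 0], "spin": -1},
  {"xyz": [0, 0, 0], "spin": -1},
  {"xyz": [0, 0, 0], "spin": -1},
  {"xyz": [0, 0, 0], "spin": -1},
  {"xyz": [0, 0, 0], "spin": -1},
  {"xyz": [0, 0, 0], "spin": -1},
  {"xyz": [0, 0, 0], "spin": -1},
  {"xyz": [0, 0, 0], "spin": -1},
  {"xyz": [0, 0, 0], "spin": -1},
], gripper=100)

```text
time: 11.4
tool_pos: [487.9, 220.9, 218.0]
tcp_rot: [-3.14, 0.0, 1.776]
contact_force: [-0.4, -0.0, -0.3]
grip_width: 90.9
finger_force: 0.0
```

Request:
jog_arm([
  {"xyz": [0, 0, 0], "spin": -1},
  {"xyz": [0, 0, 0], "spin": -1},
  {"xyz": [0, 0, 0], "spin": -1},
  {"xyz": [0, 0, 0], "spin": -1},
  {"xyz": [0, 0, 0], "spin": -1},
  {"xyz": [0, 0, 0], "spin": -1},
  {"xyz": [0, 0, 0], "spin": -1},
  {"xyz": [0, 0, 0], "spin": -1},
  {"xyz": [0, 0, 0], "spin": 0},
  {"xyz": [0, 0, 0], "spin": 0},
])

```text
time: 12.65
tool_pos: [488.1, 221.1, 218.1]
tcp_rot: [-3.141, -0.0, 2.571]
contact_force: [0.1, -0.0, -0.3]
grip_width: 92.1
finger_force: 0.0
```

Request:
jog_arm([
  {"xyz": [-0.34, -0.355, -0.05], "spin": 0},
  {"xyz": [-0.34, -0.355, -0.05], "spin": 0},
  {"xyz": [-0.34, -0.355, -0.05], "spin": 0},
  {"xyz": [-0.34, -0.355, -0.05], "spin": 0},
  {"xyz": [-0.34, -0.355, -0.05], "spin": 0},
  {"xyz": [-0.34, -0.355, -0.05], "spin": 0},
  {"xyz": [-0.34, -0.355, -0.05], "spin": 0},
  {"xyz": [-0.34, -0.355, -0.05], "spin": 0},
  {"xyz": [-0.34, -0.355, -0.05], "spin": 0},
  {"xyz": [-0.34, -0.355, -0.05], "spin": 0},
])

```text
time: 13.9
tool_pos: [564.4, -165.8, 258.4]
tcp_rot: [-3.142, -0.0, 2.571]
contact_force: [0.5, -0.5, 0.5]
grip_width: 91.8
finger_force: 0.0
```

```bash
python3 - <<'E'
from h import *
o=bot.get_obs(); c=bot.get_calibration("wrist"); im=bot.capture("wrist"); cv2.imwrite("pics/w2.png",im)
print(o['tool_pos'],o['tcp_rot'],c['eye'])
for p in ((513,-134,70),(513,-134,97),(471,15,75)): print(proj(c,p))
import pickle; pickle.dump(c,open("w2.pkl","wb"))
E
```

```text
[ 564.44052263 -165.84264185  258.40379377] [-3.14152597e+00 -1.89598280e-04  2.57110453e+00] [ 500.84628286 -124.67224885  417.02398285]
[319.26189677 123.89805314]
[319.16526141 125.11181458]
[424.8910246    1.10178507]
```

View pics/w2.png

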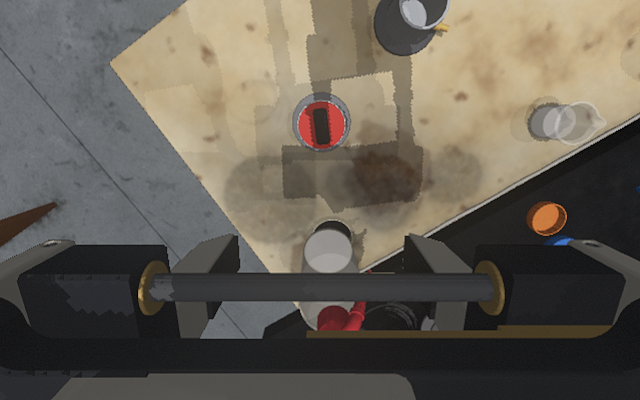

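Wrist view: lid at (321,124), bar about 5° off the tool x axis; pot cut off at the top edge at (412,10). The wash bottle is below the gripper at (330,250), with its red cap at (340,320). Next I refine the lid, bar and bottle positions.

```bash
python3 - <<'E'
from h import *
import pickle
c=pickle.load(open("w2.pkl","rb")); im=cv2.imread("pics/w2.png")
h=cv2.cvtColor(im,cv2.COLOR_BGR2HSV)
box=(280,85,365,165)
m=cv2.inRange(h,(0,130,70),(6,255,255))|cv2.inRange(h,(174,130,70),(180,255,255)); m2=np.zeros_like(m); m2[85:165,280:365]=m[85:165,280:365]
p=cv2.convexHull(np.argwhere(m2)[:,::-1].astype(np.int32)); e=cv2.fitEllipse(p); print("disc",e,at(c,e[0],72.5))
d=cv2.inRange(h[100:150,305:338],(0,0,0),(180,255,70)); n,l,st,ce=cv2.connectedComponentsWithStats(d); i=1+st[1:,4].argmax()
pts=np.argwhere(l==i)[:,::-1]+[305,100]; r=cv2.minAreaRect(pts.astype(np.float32)); print("bar",r,at(c,r[0],97))
v=np.linalg.svd(pts-pts.mean(0))[2][0]; a=at(c,pts.mean(0)+10*v,97)-at(c,pts.mean(0)-10*v,97); print("yaw",np.arctan2(a[1],a[0]),np.arctan2(-a[1],-a[0]))
print("wash",at(c,(328,250),130),at(c,(340,318),190),at(c,(362,295),190),at(c,(322,232),20))
# pot rim in w1 view
im=cv2.imread("pics/w1.png"); cv2.imwrite("pics/c2.png",cv2.resize(im[140:250,430:560],None,fx=5,fy=5,interpolation=cv2.INTER_CUBIC))
E
```

```text
disc ((321.1490173339844, 124.605712890625), (45.393856048583984, 46.94742202758789), 2.505762815475464) [ 514.6 -132.6]
bar ((321.1230773925781, 125.98462677001953), (35.473934173583984, 13.14768123626709), 82.87498474121094) [ 514.8 -132.8]
yaw -0.4363195621609839 2.7052730914288095
wash [ 620.3 -192.4] [ 655.1 -203.9] [ 645.8 -176.4] [ 638.6 -210.8]
```

View pics/c2.png

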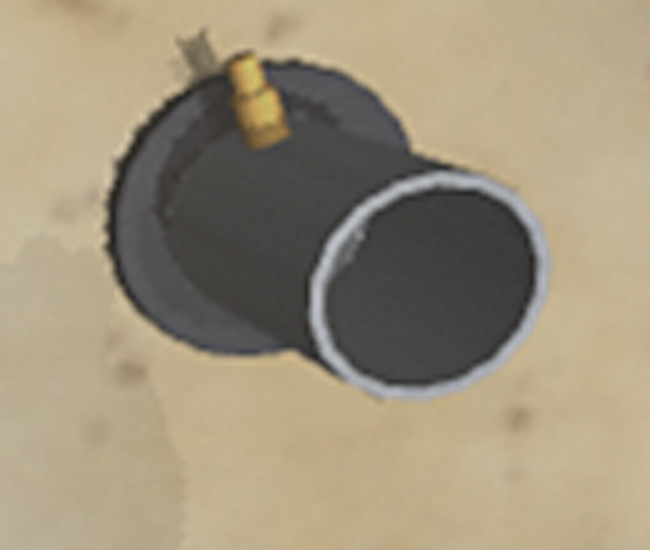

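Request:
jog_arm([
  {"xyz": [0, 0, 0], "spin": -0.67},
  {"xyz": [0, 0, 0], "spin": -0.67},
  {"xyz": [0.184, 0.028, 0.2], "spin": 0},
  {"xyz": [0.184, 0.028, 0.3], "spin": 0},
  {"xyz": [0.184, 0.028, 0.4], "spin": 0},
  {"xyz": [0.184, 0.028, 0.4], "spin": 0},
  {"xyz": [0, 0, 0.3], "spin": 0},
  {"xyz": [0, 0, 0.15], "spin": 0},
  {"xyz": [0, 0, 0], "spin": 0},
  {"xyz": [0, 0, 0], "spin": 0},
])

```text
time: 15.2
tool_pos: [515.5, -131.9, 119.2]
tcp_rot: [-3.142, 0.002, 2.706]
contact_force: [-0.9, -0.9, 0.9]
grip_width: 91.5
finger_force: 0.0
```

```bash
python3 - <<'E'
from h import *
o=bot.get_obs(); c=bot.get_calibration("wrist"); im=bot.capture("wrist"); cv2.imwrite("pics/w3.png",im)
import pickle; pickle.dump(c,open("w3.pkl","wb"))
print(o['tool_pos'],o['tcp_rot'])
for p in ((514.7,-132.7,72.5),(471,15,75)): print(proj(c,p))
E
```

```text
[ 515.481171   -131.91025051  119.18531191] [-3.14155617e+00  1.69424451e-03  2.70648751e+00]
[318.73589968 220.3684981 ]
[509.29763086  63.08430382]
```

View pics/w3.png

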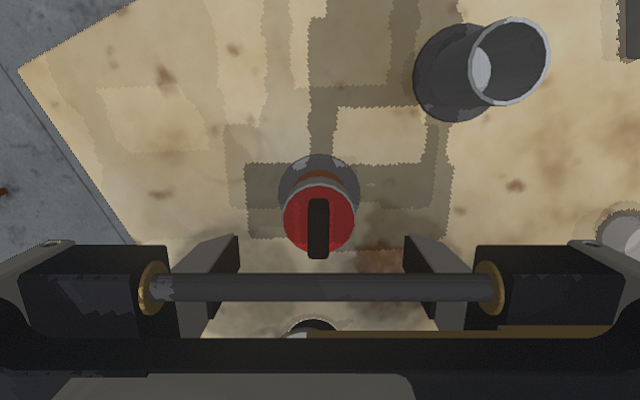

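The bar is aligned with the tool, the lid is centred between the fingers at (319,218), and the pot rim is at about (509,61).

```bash
python3 - <<'E'
from h import *
import pickle
c=pickle.load(open("w3.pkl","rb")); im=cv2.imread("pics/w3.png"); h=cv2.cvtColor(im,cv2.COLOR_BGR2HSV)
m=cv2.inRange(h,(0,110,50),(6,255,255))|cv2.inRange(h,(174,110,50),(180,255,255)); m[:175]=0;m[265:]=0;m[:,:275]=0;m[:,365:]=0
p=cv2.convexHull(np.argwhere(m)[:,::-1].astype(np.int32)); e=cv2.fitEllipse(p); print("disc",e,at(c,e[0],72.5))
g=cv2.inRange(h,(0,0,125),(180,50,255)); 
n,l,st,ce=cv2.connectedComponentsWithStats(g[10:112,460:556]); i=1+st[1:,4].argmax(); print(st[i])
q=cv2.convexHull(np.argwhere(l==i)[:,::-1].astype(np.int32)); e=cv2.fitEllipse(q); print("pot",e,at(c,np.array(e[0])+[460,10],75))
print(at(c,(509,61.5),75))
E
```

```text
disc ((318.2633972167969, 219.717529296875), (67.46141815185547, 70.662841796875), 91.96035766601562) [ 514.1 -132.8]
[ 33   6  59  90 732]
pot ((51.86908721923828, 50.345458984375), (73.30266571044922, 91.98748016357422), 26.464872360229492) [470.2  16.8]
[470.1  15.1]
```

Request:
jog_arm([
  {"xyz": [0.009, -0.016, 0.3], "spin": 0},
  {"xyz": [0, 0, 0.3], "spin": 0},
  {"xyz": [0, 0, 0.25], "spin": 0},
  {"xyz": [0, 0, 0.13], "spin": 0},
  {"xyz": [0, 0, 0.05], "spin": 0},
  {"xyz": [0, 0, 0], "spin": 0},
  {"xyz": [0, 0, 0], "spin": 0},
  {"xyz": [0, 0, 0], "spin": 0},
  {"xyz": [0, 0, 0], "spin": 0},
  {"xyz": [0, 0, 0], "spin": 0},
])

```text
time: 16.5
tool_pos: [513.7, -132.5, 36.0]
tcp_rot: [-3.142, 0.0, 2.707]
contact_force: [-0.3, 0.1, 0.3]
grip_width: 91.9
finger_force: 0.0
```

Request:
jog_arm([
  {"xyz": [0, 0, 0], "spin": 0},
  {"xyz": [0, 0, 0], "spin": 0},
  {"xyz": [0, 0, 0], "spin": 0},
  {"xyz": [0, 0, 0], "spin": 0},
  {"xyz": [0, 0, 0], "spin": 0},
  {"xyz": [0, 0, 0], "spin": 0},
  {"xyz": [0, 0, 0], "spin": 0},
  {"xyz": [0, 0, 0], "spin": 0},
  {"xyz": [0, 0, 0], "spin": 0},
  {"xyz": [0, 0, 0], "spin": 0},
], gripper=0)

```text
time: 17.75
tool_pos: [513.6, -132.5, 35.9]
tcp_rot: [-3.141, 0.0, 2.707]
contact_force: [0.2, -0.8, -0.3]
grip_width: 53.2
finger_force: 30.0
```

Request:
jog_arm([
  {"xyz": [0, 0, -0.05], "spin": 0},
  {"xyz": [0, 0, -0.1], "spin": 0},
  {"xyz": [0, 0, -0.15], "spin": 0},
  {"xyz": [0, 0, -0.15], "spin": 0},
  {"xyz": [0, 0, -0.15], "spin": 0},
  {"xyz": [0, 0, -0.15], "spin": 0},
  {"xyz": [0, 0, -0.1], "spin": 0},
  {"xyz": [0, 0, -0.05], "spin": 0},
  {"xyz": [0.05, 0.05, 0], "spin": 0},
  {"xyz": [0.1, 0.11, 0], "spin": 0},
])

```text
time: 19.0
tool_pos: [507.6, -115.3, 107.4]
tcp_rot: [-3.142, -0.001, 2.706]
contact_force: [-0.2, 1.1, -1.3]
grip_width: 53.0
finger_force: 30.0
```

Request:
jog_arm([
  {"xyz": [0.15, 0.17, 0], "spin": 0},
  {"xyz": [0.17, 0.2, 0], "spin": 0},
  {"xyz": [0.17, 0.2, 0], "spin": 0},
  {"xyz": [0.17, 0.2, 0], "spin": 0},
  {"xyz": [0.17, 0.2, 0], "spin": 0},
  {"xyz": [0.15, 0.17, 0], "spin": 0},
  {"xyz": [0.1, 0.11, 0], "spin": 0},
  {"xyz": [0.046, 0.044, 0], "spin": 0},
  {"xyz": [0, 0, 0], "spin": 0},
  {"xyz": [0, 0, 0], "spin": 0},
])

```text
time: 20.25
tool_pos: [470.3, 15.6, 107.9]
tcp_rot: [-3.141, 0.0, 2.706]
contact_force: [-0.2, 0.1, -2.0]
grip_width: 52.8
finger_force: 30.0
```

```bash
python3 - <<'E'
from h import *
o=bot.get_obs(); c=bot.get_calibration("wrist"); im=bot.capture("wrist"); cv2.imwrite("pics/w4.png",im)
t=bot.get_calibration("top"); im2=bot.capture("top"); s=bot.get_calibration("scene"); im3=bot.capture("scene")
import pickle; pickle.dump(c,open("w4.pkl","wb"))
print(o['tool_pos'],o['tcp_rot'],o['finger_force'],o['grip_width'])
u,v=proj(s,(470,16,75)).astype(int); print(u,v,proj(c,(470,16,75)))
a=cv2.resize(im3[v-50:v+40,u-50:u+50],None,fx=4,fy=4,interpolation=cv2.INTER_CUBIC)
b=cv2.resize(im[130:300,210:430],(466,360)); cv2.imwrite("pics/c4.png",cv2.resize(np.hstack([a,b]),(800,333)))
E
```

```text
[470.26285698  15.59468713 107.89814226] [-3.14146740e+00  3.24891157e-04  2.70627703e+00] 29.999699732288718 52.82995412797456
295 189 [320.59492531 227.60561229]
```

View pics/c4.png

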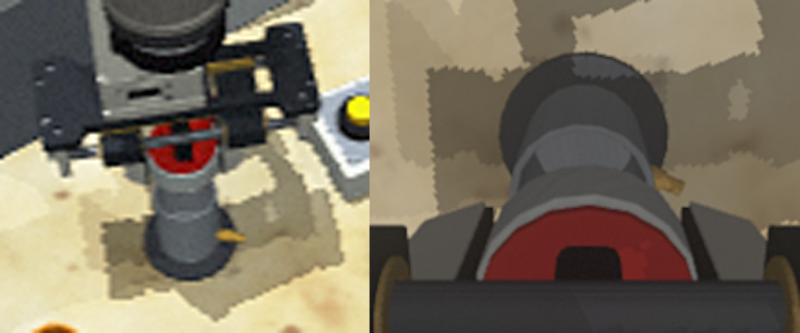

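Request:
jog_arm([
  {"xyz": [0, -0.006, 0.05], "spin": 0},
  {"xyz": [0, 0, 0.1], "spin": 0},
  {"xyz": [0, 0, 0.1], "spin": 0},
  {"xyz": [0, 0, 0.05], "spin": 0},
  {"xyz": [0, 0, 0.05], "spin": 0},
  {"xyz": [0, 0, 0.05], "spin": 0},
  {"xyz": [0, 0, 0.05], "spin": 0},
  {"xyz": [0, 0, 0.03], "spin": 0},
  {"xyz": [0, 0, 0], "spin": 0},
  {"xyz": [0, 0, 0], "spin": 0},
])

```text
time: 21.65
tool_pos: [469.7, 15.5, 69.4]
tcp_rot: [-3.141, -0.0, 2.707]
contact_force: [-1.0, -2.3, -3.3]
grip_width: 52.9
finger_force: 30.0
```

Request:
jog_arm([
  {"xyz": [0, 0, 0.02], "spin": 0},
  {"xyz": [0, 0, 0.02], "spin": 0},
  {"xyz": [0, 0, 0.01], "spin": 0},
  {"xyz": [0, 0, 0], "spin": 0},
  {"xyz": [0, 0, 0], "spin": 0},
  {"xyz": [0, 0, 0], "spin": 0},
  {"xyz": [0, 0, 0], "spin": 0},
  {"xyz": [0, 0, 0], "spin": 0},
  {"xyz": [0, 0, 0], "spin": 0},
  {"xyz": [0, 0, 0], "spin": 0},
])

```text
time: 22.9
tool_pos: [469.8, 15.4, 65.9]
tcp_rot: [-3.141, 0.0, 2.707]
contact_force: [-3.9, -3.9, 6.0]
grip_width: 53.0
finger_force: 30.0
```

Request:
jog_arm([
  {"xyz": [0, 0, 0], "spin": 0},
  {"xyz": [0, 0, 0], "spin": 0},
  {"xyz": [0, 0, 0], "spin": 0},
  {"xyz": [0, 0, 0], "spin": 0},
  {"xyz": [0, 0, 0], "spin": 0},
  {"xyz": [0, 0, 0], "spin": 0},
  {"xyz": [0, 0, 0], "spin": 0},
  {"xyz": [0, 0, 0], "spin": 0},
  {"xyz": [0, 0, 0], "spin": 0},
  {"xyz": [0, 0, 0], "spin": 0},
], gripper=100)

```text
time: 24.15
tool_pos: [469.8, 15.6, 65.5]
tcp_rot: [-3.142, 0.0, 2.707]
contact_force: [0.4, -1.4, -0.1]
grip_width: 92.0
finger_force: 0.0
```

Request:
jog_arm([
  {"xyz": [0, 0, -0.1], "spin": 0},
  {"xyz": [0, 0, -0.2], "spin": 0},
  {"xyz": [0, 0, -0.3], "spin": 0},
  {"xyz": [0, 0, -0.25], "spin": 0},
  {"xyz": [0, 0, -0.15], "spin": 0},
  {"xyz": [0, 0, 0], "spin": 0},
  {"xyz": [0, 0, 0], "spin": 0},
  {"xyz": [0, 0, 0], "spin": 0},
  {"xyz": [0, 0, 0], "spin": 0},
  {"xyz": [0, 0, 0], "spin": 0},
])

```text
time: 25.4
tool_pos: [469.7, 15.6, 145.2]
tcp_rot: [-3.141, -0.0, 2.707]
contact_force: [-0.8, -0.3, -0.2]
grip_width: 92.1
finger_force: 0.0
```

```bash
python3 - <<'E'
from h import *
o=bot.get_obs(); c=bot.get_calibration("wrist"); im=bot.capture("wrist"); cv2.imwrite("pics/w5.png",im)
print(o['tool_pos'],o['tcp_rot'])
h=cv2.cvtColor(im,cv2.COLOR_BGR2HSV)
m=cv2.inRange(h,(0,110,50),(6,255,255))|cv2.inRange(h,(174,110,50),(180,255,255)); m[:150]=0;m[272:]=0;m[:,:240]=0;m[:,400:]=0
p=cv2.convexHull(np.argwhere(m)[:,::-1].astype(np.int32)); e=cv2.fitEllipse(p); print("disc",e,at(c,e[0],102.5), p[:,0].min(0),p[:,0].max(0))
d=cv2.inRange(h[180:272,290:350],(0,0,0),(180,255,70)); n,l,st,ce=cv2.connectedComponentsWithStats(d); i=1+st[1:,4].argmax(); print(st[i],ce[i]+[290,180],proj(c,(470,15.4,127)))
cv2.imwrite("pics/c5.png",cv2.resize(im[120:320,180:460],None,fx=2.5,fy=2.5))
E
```

```text
[469.72691192  15.59205009 145.23244338] [-3.14134791e+00 -4.22342093e-04  2.70676187e+00]
disc ((320.89178466796875, 223.87393188476562), (67.981689453125, 71.56828308105469), 92.15869140625) [470.5  15.8] [286 190] [356 256]
[  20   22   23   62 1331] [320.69947408 232.73027799] [320.08128967 237.50049638]
```

View pics/c5.png

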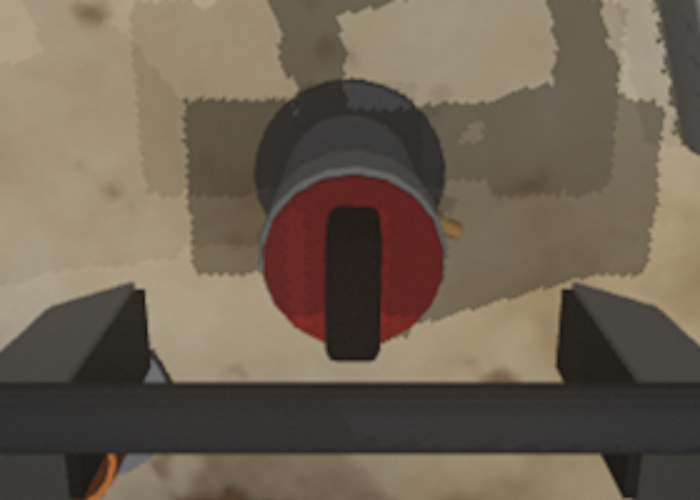

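The set is seated on the pot: disc at (470.5,15.8), bar aligned and centred between the fingers. Next I lower over the bar and grip it.

Request:
jog_arm([
  {"xyz": [0, 0, 0.15], "spin": 0},
  {"xyz": [0, 0, 0.2], "spin": 0},
  {"xyz": [0, 0, 0.1], "spin": 0},
  {"xyz": [0, 0, 0.04], "spin": 0},
  {"xyz": [0, 0, 0], "spin": 0},
  {"xyz": [0, 0, 0], "spin": 0},
  {"xyz": [0, 0, 0], "spin": 0},
  {"xyz": [0, 0, 0], "spin": 0},
  {"xyz": [0, 0, 0], "spin": 0},
  {"xyz": [0, 0, 0], "spin": 0},
])

```text
time: 26.7
tool_pos: [469.8, 15.6, 106.3]
tcp_rot: [-3.142, 0.0, 2.707]
contact_force: [-1.3, 0.4, 0.8]
grip_width: 91.7
finger_force: 0.0
```

Request:
jog_arm([
  {"xyz": [0, 0, 0], "spin": 0},
  {"xyz": [0, 0, 0], "spin": 0},
  {"xyz": [0, 0, 0], "spin": 0},
  {"xyz": [0, 0, 0], "spin": 0},
  {"xyz": [0, 0, 0], "spin": 0},
  {"xyz": [0, 0, 0], "spin": 0},
  {"xyz": [0, 0, 0], "spin": 0},
  {"xyz": [0, 0, 0], "spin": 0},
  {"xyz": [0, 0, 0], "spin": 0},
  {"xyz": [0, 0, 0], "spin": 0},
], gripper=0)

```text
time: 27.95
tool_pos: [469.8, 15.6, 106.3]
tcp_rot: [-3.142, 0.0, 2.707]
contact_force: [1.0, 0.0, -0.6]
grip_width: 14.0
finger_force: 30.0
```

Request:
jog_arm([
  {"xyz": [0, 0, -0.02], "spin": 0},
  {"xyz": [0, 0, -0.04], "spin": 0},
  {"xyz": [0, 0, -0.06], "spin": 0},
  {"xyz": [0, 0, -0.08], "spin": 0},
  {"xyz": [0, 0, -0.1], "spin": 0},
  {"xyz": [0, 0, -0.1], "spin": 0},
  {"xyz": [0, 0, -0.1], "spin": 0},
  {"xyz": [0, 0, -0.1], "spin": 0},
  {"xyz": [0, 0, -0.1], "spin": 0},
  {"xyz": [0, 0, -0.1], "spin": 0},
])

```text
time: 29.2
tool_pos: [469.8, 15.6, 170.8]
tcp_rot: [-3.141, 0.0, 2.707]
contact_force: [0.5, 1.1, -1.3]
grip_width: 13.9
finger_force: 30.0
```

Request:
jog_arm([
  {"xyz": [0, 0, -0.09], "spin": 0},
  {"xyz": [0, 0, -0.05], "spin": 0},
  {"xyz": [0, 0, 0], "spin": 0},
  {"xyz": [0, 0, 0], "spin": 0},
  {"xyz": [0, 0, 0], "spin": 0},
  {"xyz": [0, 0, 0], "spin": 0},
  {"xyz": [0, 0, 0], "spin": 0},
  {"xyz": [0, 0, 0], "spin": 0},
  {"xyz": [0, 0, 0], "spin": 0},
  {"xyz": [0, 0, 0], "spin": 0},
])

```text
time: 30.45
tool_pos: [469.8, 15.6, 181.5]
tcp_rot: [-3.142, 0.0, 2.707]
contact_force: [-1.4, 0.6, -0.2]
grip_width: 13.9
finger_force: 30.0
```

```bash
python3 - <<'E'
from h import *
im=bot.capture("scene"); w=bot.capture("wrist")
a=cv2.resize(im[100:230,235:355],None,fx=4,fy=4,interpolation=cv2.INTER_CUBIC)[:500]
b=cv2.resize(w[100:300,210:430],(320,500)); cv2.imwrite("pics/c6.png",np.hstack([a,b])[:,:800])
E
```

```text
(no output)
```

View pics/c6.png

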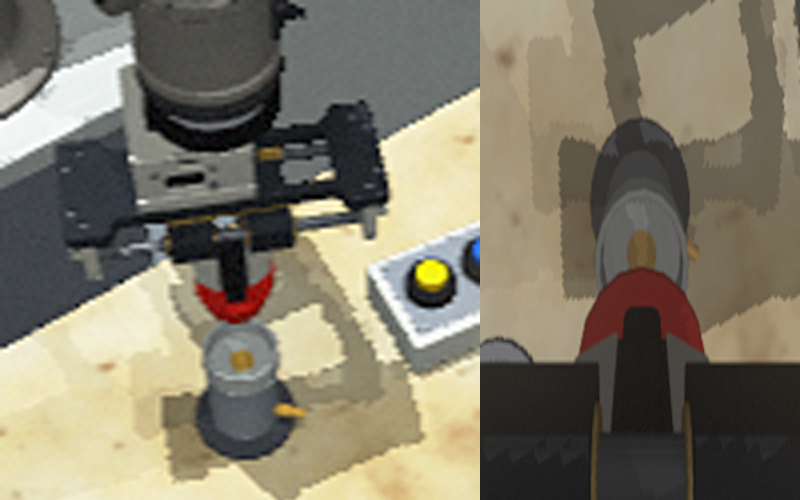

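The inner lid is seated on the pot, visible at crop (240,350). The red outer lid is held upright above it, so I'm handing in.

```bash
python3 -c "
from plant import bot
print(bot.close_job())"
```

```text
the job is handed in; nothing more can be done
None
```

The job is handed in, but no verdict came back: green, yellow and blue were each pressed fully down in turn, the lid set sits on the pot, and the arm holds the red outer lid upright about 8 cm above the inner lid (about 30 s of the 69 s used).

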